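# Lock the air-cleaner lid with a flat driver

### The arm

A 7-joint arm with a two-finger parallel gripper is mounted at the origin on the work surface. World frame = base frame: x ahead of the robot, y to its left, z up, the work surface at z = 0. Lengths are in m, angles in rad, forces in N, time in s.
With the tool pointing down it reaches from about 0.4 to 0.85 m from the base axis. Payload 4.5 kg.
Tool frame: the origin (TCP) lies between the finger pads; the fingertips stand 14 mm ahead of it and the grasp point (between the pads) lies 5 mm behind it; z points along the fingers, y is the direction in which the jaws open and shut (so a half turn about z gives the same grasp; the last joint's range is limited). The gripper opens to 88 mm and grips with 3 to 60 N. Pads are 18 mm wide; open, the fingers measure 123 mm over their backs; the gripper's body (75 mm by 187 mm) begins 45 mm behind the grasp point.
Start: joints at [1.171, 0.689, -0.195, 1.565, 0.157, 0.902, -0.215], TCP at [0.263, -0.567, 0.253] pointing down, gripper open.
Joint ranges: [-3.01, 3.01], [-0.46, 2.08], [-1.47, 1.51], [0.13, 2.56], [-1, 4.14], [0.04, 2.09], [-2.66, 2.66]. Speed limits (rad/s): [2.57, 2.57, 3.14, 3.14, 3.14, 3.14, 3.14].

### API

Orientations are given as a rotation vector (axis times angle).
In Python, from rig import telemetry, read_camera, camera_params, job, search_frame, trace gives the robot as it stands.
- The arm moves only by the shell command python3 -m creep 'ROWS'. ROWS is JSON, a list that holds one entry, the list of rows, each a list of 7 numbers: the shift along the tool's x, y, z in mm, then the turn, a rotation vector about the tool's x, y, z in rad, then the opening, from -1 (shut) to 1 (fully open), so that 0 is half open. In form: [[[dx, dy, dz, wx, wy, wz, gripper], ...]]. A call has 1 to 8 rows; each row is the pose to reach, as a shift and turn from the pose commanded when the call began, along the tool's axes at that moment; what a row does not reach only later rows make up. A row lasts 1/12 s, in which the tool goes at most 41.7 mm and 7.16 degrees, less where a joint would pass 70% of its speed; a pose out of reach is approached as far as the arm can. A call with a gripper value outside its range is refused whole. The fingers move at their own pace and stop on an object; the grip force is fixed at half the most. Time passes only in rows, so rows that repeat a pose let the fingers close. It gives the time, the measured TCP pose, the force and the opening at its end, in the units of the state.
- telemetry.sense(): the state, without advancing time (a new reading comes with each control period).
- read_camera(name): name is "scene" or "top" or "wrist"; returns (picture, depth): 384x512x3 uint8, red, green, blue; 384x512 float32, m along the optical axis (not along the pixel's ray), 0 where there is no reading.
- camera_params(name): a dict with "mtx" (3x3 intrinsics, pixels), "k1" (the pictures are not rectified: a ray, as slopes to the right and down, at radius r is drawn at 1 + k1 r^2 times it, then the intrinsics apply), "pose" (4x4, takes a point from camera to world coordinates). Camera axes: x right, y up, looking along -z (the intrinsics and any distortion apply to the point x, -y, -z); pixel columns grow to the right and rows downward; lengths in m; the calibration is good to about 2 mm. A picture is of the moment at which its call begins: read the wrist's pose just before it. camera_params takes no time and is no camera call; for the wrist camera it gives the pose at the moment of the call.
- job.close_job(): hands the job in, once; it reports no verdict.
Trained networks look in the newest picture that a camera, given by its name, has taken for a name from the list of things; names that differ only in an ending like _2 or _b are one class to them, and where a whole thing is asked for, a point or a joint stands for the part that bears it (a point fixed in the world has none). Each returns a list of dicts, best first, with "p" (0 to 1); they miss things now and then, are a little off and sometimes report something else, mostly with a low value. They report only what shows in the picture. A call takes as long as a camera call. They do not tell look-alikes from the thing itself.
- search_frame(camera, target): "uv" ([column, row] in pixels, amid what is visible of it).
- trace(camera, target): "mask" (384x512 bool, what is visible of it) and "uv" ([column, row] in pixels, amid what is visible of it).
The state is a dict: "time_s": time; "joints": joint angles; "qvel": joint speeds; "joint_torque": joint torques, N m; "ee_pos": TCP position; "eef_rot": TCP orientation; "ft_force": force on the tool from outside, world axes, zero at the start; "moment": the same for the moment, N m; "gripper_width": finger opening in m.
Only numpy, scipy, OpenCV 4.12 (cv2) and the standard library are available. Lean on these libraries where they do the work, as an engineer would, in place of code of your own. Each camera call takes 0.05 s, during which the arm holds its last target. There are 200 camera calls.

### The job

Take the yellow flat driver from the red tool stand, set its blade down on the floor of the slot in the brass quarter-turn stud on the air-cleaner lid, and turn the stud clockwise to its stop without forcing it, following it down so that the blade stays fully seated. Push the blade into the slot gently, never with more than 20 N, and touch the stud with nothing else; then stand the driver back upright in the hole it came from. Leave everything else on the bench alone.

Things in the scene. Friction and masses are not known exactly. Their poses are not given: they have to be found in the camera images.
- driver_grip (a point): flat driver with a square yellow handle (24 x 24 mm, 66 mm tall), standing upright, blade down, in the red tool stand in one of its two holes (either one). This point is the centre of the driver's axis, 30 mm below its very top (a thin black cap) and 45 mm above the underside of the 30 x 30 x 6 mm black flange that rests on the stand. z runs up the driver's axis, x along the width of the blade; the handle's faces are square to x and y. Mass about 0.12 kg
- driver_tip (a point): middle of the end of the driver's steel blade, 110 mm below driver_grip. The blade is 14 mm wide (along x), 3 mm thick (along y) and 15 mm long, on a 10 mm round shank
- stud_axis (a point): point on the stud's axis at the lid's flat top, fixed to the air cleaner, z up. The greased brass head, 25 mm across, has a slot right across it, 4.5 mm wide, 5 mm deep, along this point's x at joint 0, turning with the stud. At joint 0 the head's top is 11 to 21 mm above this point (varies, not measured: feel for it); it sinks several mm as it turns
- stud (a joint): turn of the brass stud, rad: 0 fully open, grows clockwise seen from above, hard stop (locked, slot in line with the two white marks on the lid) at 1.57. Starts at 0.05 to 0.40. It stays where it is left; friction needs about 0.12 N m to turn it
- stand: red steel tool stand, fixed, 75 x 180 mm, top at 85 mm; origin under its centre, z up. Two square holes 21 x 21 mm through its 12 mm top plate at y = -45 and +45 mm in its frame; below them it is open for 69 mm
- airbox: air-cleaner housing, fixed, 160 x 190 x 75 mm, origin under its centre; the stud's axis is at x = -20 mm, y = 0 of its frame; a 48 mm spigot leaves its +x side
- scriber_grip (a point): scriber with a blue handle of the same size as the driver's, standing in the stand's other hole; leave alone; this point is 45 mm above the stand's top
- spray_can: red can, 56 mm across, 170 mm tall, origin under its centre; leave alone
- jar: glass jar, 64 mm across, 75 mm tall, origin under its centre; leave alone
- socket: steel socket, 34 mm across, 40 mm tall, origin under its centre; leave alone
- wrench: steel wrench lying flat; leave alone
- tape: yellow tape measure, 70 x 65 x 35 mm, origin under its centre; leave alone
- funnel: orange funnel standing mouth down, 90 mm across, 100 mm tall, origin under its centre; leave alone
Mind the look-alikes: they are no part of the job. Leave any pink or turquoise look-alike of the part that bears driver_grip alone.

How it is judged:
On the way, in this order (a step that is already met when the one before it is completed fails the run):
1. the driver's blade is down on the floor of the stud's slot, the stud not yet turned home (contact force between driver and slot_floor above 0.5 N and distance between driver_tip and slot_floor below 0.0055 m and value of joint stud below 0.9 rad), for 0.1 s.
2. the stud is turned to its stop (at least 1.47 rad) with the blade still down in the slot (value of joint stud above 1.47 rad and distance between driver_tip and slot_floor below 0.0055 m), for 0.1 s.
At the end, for the whole second after the job is handed in: the stud is locked (joint above 1.47 rad of 1.57), and the driver stands at rest and upright (within 0.1 rad) in the hole it came from, its handle's centre within 12 mm of where it started (value of joint stud above 1.47 rad and distance of driver_grip from where it was at the start of the episode below 0.012 m and angle between driver_grip's own z axis and vertical below 0.1 rad and linear speed of driver below 0.02 m/s); the robot touches nothing.
It fails at once if the driver is pushed down on the slot's floor with more than 20 N, or loads the stud or the air cleaner with more than 60 N in all (twist included) (contact force between driver and slot_floor above 20 N or contact force between driver and airbox above 60 N).
It fails at once if the stud turns while the blade is not seated (the middle of its end more than about 2 mm above the slot's floor, whose centre point lies 3 mm under the surface) (velocity of joint stud above 0.05 rad/s and distance between driver_tip and slot_floor above 0.0055 m).
It fails at once if the robot itself touches the stud (contact force between any of the fingers, the arm and stud above 0.5 N).
It fails at once if another thing on the bench is shifted by more than 25 mm (distance of any of scriber_grip, spray_can, jar, socket, wrench, tape, funnel from where it was at the start of the episode above 0.025 m).
It also fails if it takes over 72 s, if anything falls off the work surface, if the arm or the gripper's body presses on something with over 40 N, if the wrist force passes 120 N, or if a joint passes its speed limit or range.

## Working session

There is one attempt and no reset: what is moved stays moved. The work goes in short steps, Python scripts to look and compute and a shell command to move; the robot and the scene stay as the last step left them, time stands still between calls to the robot, and variables do not carry over. Pictures are saved under pics/ and viewed, on a budget of 10 in all, crops included, one or two more only if the job needs it, and the job is handed in when it is done.

```bash
mkdir -p pics; ls; cat > h.py <<'E'
import numpy as np, cv2
from rig import telemetry, read_camera, camera_params, job, search_frame, trace
from scipy.spatial.transform import Rotation as R
np.set_printoptions(precision=4,suppress=True)
def cloud(d,P):
    "world xyz for every pixel (384x512x3), nan where no depth"
    K=np.array(P["mtx"]);k=P["k1"];v,u=np.mgrid[0:d.shape[0],0:d.shape[1]]
    p=cv2.undistortPoints(np.stack([u,v],-1).reshape(-1,1,2).astype(float),K,np.array([k,0,0,0.])).reshape(*d.shape,2)
    z=np.where(d>0,d,np.nan);T=np.array(P["pose"])
    c=np.stack([p[...,0]*z,-p[...,1]*z,-z],-1)
    return c@T[:3,:3].T+T[:3,3]
def look(name):
    P=camera_params(name);im,d=read_camera(name);return im,d,P,cloud(d,P)
def save(im,f,s=1):
    cv2.imwrite("pics/"+f,cv2.resize(im[...,::-1],None,fx=s,fy=s,interpolation=cv2.INTER_CUBIC))
E
python3 - <<'E'
from h import *
print(telemetry.sense())
ims=[]
for c in("scene","top"):
    im,d,P,W=look(c); ims.append(im); np.savez(c+".npz",im=im,d=d,W=W)
    print(c,P["mtx"],P["k1"],P["pose"])
    for t in("driver_grip","stud","stand","airbox","scriber_grip","spray_can","jar","funnel"):
        for r in trace(c,t)[:3]:
            m=r["mask"]; print(c,t,round(r["p"],2),np.round(r["uv"]),m.sum(),np.nanmedian(W[m],0),np.nanmax(W[m],0))
save(np.hstack(ims),"a.png",.78)
E
```

```text
pics
{'time_s': 0.0, 'joints': array([ 1.1708,  0.69  , -0.1945,  1.5664,  0.1573,  0.9025, -0.2151]), 'qvel': array([ 0.0012, -0.0012, -0.0014,  0.0018,  0.0003,  0.0004, -0.    ]), 'joint_torque': array([ -0.0003, -52.7564,  -1.2668, -15.3431,  -0.0525,   0.0067,
         0.0002]), 'ee_pos': array([ 0.2624, -0.5666,  0.2519]), 'eef_rot': array([-3.0662, -0.6758,  0.0009]), 'ft_force': array([-0.1849, -0.6399, -0.6227]), 'moment': array([ 0.017 , -0.0313,  0.0362]), 'gripper_width': 0.08812689961192909}
scene [[382.948    0.     257.1674]
 [  0.     382.948  197.1421]
 [  0.       0.       1.    ]] -0.0822476388272203 [[-0.3265 -0.5679  0.7556  1.3731]
 [ 0.9452 -0.1964  0.2608  0.2641]
 [ 0.0003  0.7993  0.6009  0.7104]
 [ 0.      0.      0.      1.    ]]
scene driver_grip 0.93 [327. 221.] 387 [0.6478 0.1932 0.0979] [0.6543 0.2073 0.1436]
scene driver_grip 0.83 [334. 193.] 301 [0.5477 0.1888 0.1267] [0.5556 0.2035 0.1629]
scene driver_grip 0.77 [377. 204.] 217 [0.5586 0.2966 0.1229] [0.5659 0.3112 0.1424]
scene stud 0.65 [332. 191.] 302 [0.5476 0.1888 0.1287] [0.5533 0.2035 0.1629]
[... 1347 characters left out ...]
.] 36 [ 0.5387 -0.174   0.0931] [ 0.5498 -0.1636  0.0986]
top stand 0.63 [211. 211.] 1017 [0.5248 0.1416 0.0851] [0.5833 0.2394 0.1608]
top airbox 0.69 [301. 201.] 2612 [ 0.5622 -0.181   0.0744] [ 0.6854 -0.0727  0.0986]
top airbox 0.35 [208. 211.] 1056 [0.5238 0.1412 0.085 ] [0.5878 0.25   0.1608]
top scriber_grip 0.39 [221. 212.] 51 [0.5157 0.0985 0.1572] [0.5256 0.1115 0.1643]
top spray_can 0.95 [134. 233.] 354 [0.4461 0.3845 0.1623] [0.4705 0.4238 0.1762]
top jar 0.52 [240. 142.] 284 [0.7709 0.0343 0.0738] [0.8326 0.0648 0.0832]
top funnel 0.91 [133. 196.] 451 [0.5838 0.4324 0.0303] [0.6351 0.4899 0.1032]
top funnel 0.42 [359. 186.] 345 [ 0.607  -0.4231  0.0338] [ 0.6526 -0.386   0.0422]
```

View pics/a.png

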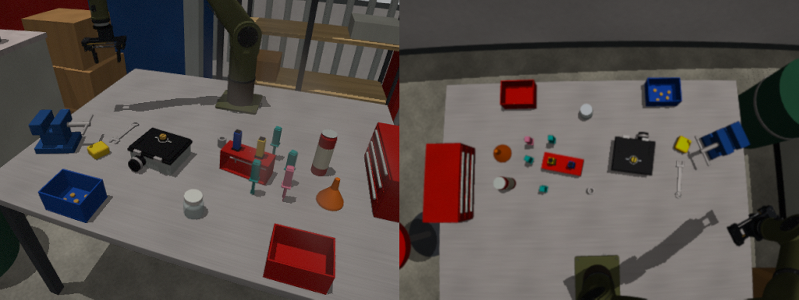

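```bash
python3 - <<'E'
from h import *
for c in("scene","top"):
    D=np.load(c+".npz"); W=D["W"]; im=D["im"].astype(int)
    # stand top plate
    def rect(m,n):
        p=W[m][:,:2].astype(np.float32)*1000
        r=cv2.minAreaRect(p); print(c,n,m.sum(),np.round(r[0],1),np.round(r[1],1),round(r[2],1),W[m][:,2].mean())
    near=lambda x,y,r:(np.hypot(W[...,0]-x,W[...,1]-y)<r)
    red=(im[...,0]>1.8*im[...,1])&(im[...,0]>1.8*im[...,2])
    z=W[...,2]
    rect(near(.525,.141,.13)&red&(abs(z-.085)<.006),"standtop")
    rect(near(.535,.186,.03)&(z>.15),"yellow cap"); rect(near(.517,.1,.03)&(z>.15),"blue cap")
    rect(near(.585,-.172,.14)&(abs(z-.075)<.006),"lid")
    rect(near(.54,-.174,.03)&(z>.084),"head")
E
```

```text
scene standtop 852 [528.1 146.7] [179.1  79.5] 78.2 0.08606681142159249
scene yellow cap 78 [538.8 188.5] [23.2 23.6] 79.6 0.15797952669430276
scene blue cap 69 [521.6 106. ] [21.5 25.8] 67.9 0.15828631131660592
scene lid 1970 [ 565.7 -176.4] [187.4 166.8] 81.5 0.07619133094503679
scene head 55 [ 539.8 -172.6] [26.  23.7] 32.4 0.09215323729195873
top standtop 939 [527.5 146.3] [180.9  75.1] 77.9 0.0852826581334374
top yellow cap 56 [536.  188.9] [23.3 23.6] 86.7 0.15874737583920043
top blue cap 52 [517.8 103.2] [23.1 23.3] 87.0 0.15813228408554655
top lid 2126 [ 561.4 -178.8] [188.9 168.7] 81.1 0.07490271282678183
top head 44 [ 537.  -174.6] [23.4 22.7] 24.4 0.09151697417471544
```

Scene view (left half of the montage): the yellow-topped driver stands in the red stand around (258,143), with the blue scriber beside it at (237,137). The air cleaner with its brass stud is at about (160,140), and the turquoise and pink look-alikes are to the right of the stand. Next I'll move above the stud to see the slot with the wrist camera.

```bash
cat >> h.py <<'E'
def to(x,y,z,yaw=None,pose=None):
    "tool-axis shift (mm) and turn from the measured pose to TCP x,y,z with tool x at yaw (deg), pointing down"
    s=telemetry.sense(); Rm=R.from_rotvec(s["eef_rot"]).as_matrix()
    cy=np.degrees(np.arctan2(Rm[1,0],Rm[0,0])); yaw=cy if yaw is None else yaw
    Rt=R.from_euler("z",yaw,degrees=True).as_matrix()@np.diag([1,-1,-1])
    w=R.from_matrix(Rm.T@Rt).as_rotvec()
    print("yaw now %.2f j7 %.3f t %.2f"%(cy,s["joints"][6],s["time_s"]),"d",1000*Rm.T@(np.array([x,y,z])-s["ee_pos"]),"w",w)
E
python3 - <<'E'
from h import *
P=camera_params("wrist");s=telemetry.sense();Rm=R.from_rotvec(s["eef_rot"]).as_matrix();T=np.array(P["pose"])
print(P["mtx"],P["k1"]);print("cam in tool",1000*Rm.T@(T[:3,3]-s["ee_pos"]));print(Rm.T@T[:3,:3])
to(.537,-.175,.30); to(.537,-.175,.30,0)
E
```

```text
[[319.266    0.     258.9872]
 [  0.     319.266  189.4517]
 [  0.       0.       1.    ]] -0.004816646245880362
cam in tool [  67.8849   -0.0196 -131.7478]
[[-0.0003  0.9641  0.2655]
 [ 1.     -0.0002  0.0018]
 [ 0.0018  0.2655 -0.9641]]
yaw now 24.86 j7 -0.215 t 0.90 d [ 413.6847 -240.5014  -47.2628] w [0.0001 0.     0.    ]
yaw now 24.86 j7 -0.215 t 0.90 d [ 413.6847 -240.5014  -47.2628] w [ 0.0001 -0.      0.4338]
```

```bash
python3 -m creep '[[[35,-20,-10,0,0,0,1],[70,-40,-20,0,0,0,1],[105,-61,-30,0,0,0,1],[140,-82,-30,0,0,0,1],[175,-102,-30,0,0,0,1],[210,-122,-30,0,0,0,1],[245,-142,-30,0,0,0,0.5],[280,-163,-30,0,0,0,0]]]'; python3 -m creep '[[[35,-20,5,0,0,0,0],[70,-40,10,0,0,0,0],[105,-60,20,0,0,0,0],[134,-78,35,0,0,0,0],[134,-78,50,0,0,0,0],[134,-78,63,0,0,0,0],[134,-78,63,0,0,0,0],[134,-78,63,0,0,0,0]]]'
python3 - <<'E'
from h import *
im,d,P,W=look("wrist"); np.savez("w1.npz",im=im,d=d,W=W); save(im,"w1.png",1.5)
z=W[...,2]
for r in trace("wrist","stud")[:2]:
    m=r["mask"]; p=W[m]; print(r["p"],r["uv"],m.sum(),np.nanmedian(p,0),np.nanpercentile(p,95,0))
to(.537,-.175,.22)
E
```

```text
time_s: 1.57
ee_pos: [0.4492, -0.3, 0.283]
eef_rot: [3.067, 0.675, 0.001]
ft_force: [0.9, 0.2, 0.0]
gripper_width: 0.0769
time_s: 2.23
ee_pos: [0.5367, -0.1745, 0.2194]
eef_rot: [-3.068, -0.676, 0.002]
ft_force: [1.2, 0.4, -0.1]
gripper_width: 0.0438
0.89 [257.5, 181.7] 732 [ 0.5388 -0.1738  0.093 ] [ 0.5487 -0.1635  0.0945]
yaw now 24.79 j7 -1.047 t 2.33 d [-0.3148 -0.2804  0.5504] w [ 0.0011 -0.001  -0.    ]
```

View pics/w1.png

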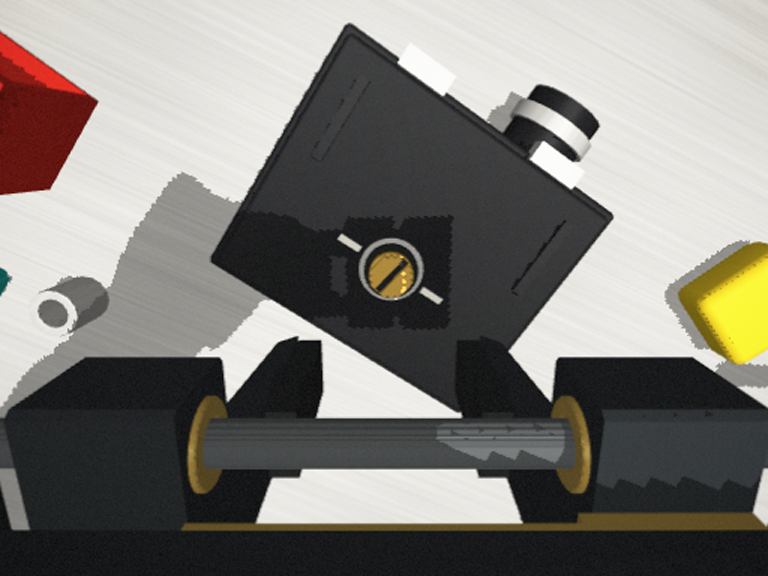

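The brass head shows at (391,275) in the enlarged picture, with its slot running from lower-left (378,290) to upper-right (405,262). The white marks are at (348,243) and (432,296). I'll measure the angles.

```bash
cat >> h.py <<'E'
def head(im,W,c0=(.537,-.175)):
    "brass head centre, top z, slot and mark yaw (deg, mod 180)"
    i=im.astype(int); x,y,z=np.moveaxis(W,-1,0); rr=np.hypot(x-c0[0],y-c0[1])
    bm=(i[...,0]>1.5*i[...,2])&(i[...,0]>60)&(rr<.02)
    hull=cv2.convexHull(np.argwhere(bm)[:,::-1].astype(np.int32)); M=np.zeros(bm.shape,np.uint8); cv2.fillConvexPoly(M,hull,1)
    top=np.nanmedian(z[bm]); pts=W[M>0]; c=cv2.minEnclosingCircle((pts[~np.isnan(pts[:,0])][:,:2]*1000).astype(np.float32))
    dk=(M>0)&(i.sum(-1)<120)&(np.hypot(x-c[0][0]/1e3,y-c[0][1]/1e3)<.011)
    wh=(i.min(-1)>110)&(rr<.034)&(rr>.018)&(abs(z-.075)<.006)
    def ang(m):
        p=W[m][:,:2]; p=p[~np.isnan(p[:,0])]; q=p.mean(0); v=np.linalg.svd(p-q)[2][0]; return np.round(q*1000,1),round(np.degrees(np.arctan2(v[1],v[0]))%180,1),len(p)
    print("head circle",np.round(c[0],1),"r",round(c[1],1),"top",round(top,4),"brass mean",1000*np.nanmean(W[bm],0)); print("slot",ang(dk)); print("marks",ang(wh))
    return bm,dk,wh
E
python3 - <<'E'
from h import *
D=np.load("w1.npz");im,W=D["im"],D["W"]
b,k,w=head(im,W)
o=im.copy();o[b]=(255,0,0);o[k]=(0,255,0);o[w]=(0,0,255);save(o[140:225,200:310],"w1m.png",4)
z=W[...,2];x,y=W[...,0],W[...,1]
m=(abs(z-.075)<.004)&(np.hypot(x-.56,y+.178)<.14)
r=cv2.minAreaRect((W[m][:,:2]*1000).astype(np.float32));print("lid",r,z[m].mean())
to(.537,.19,.3); to(.537,.19,.3,-12); to(.537,.19,.3,78)
E
```

```text
head circle [ 431.9 -227.1] r 145.0 top 0.094 brass mean [ 544.575  -171.3981  174.7573]
slot (array([nan, nan]), np.float64(0.0), 0)
marks (array([ 541.9, -172.2]), np.float64(83.1), 259)
lid ((564.011474609375, -178.28826904296875), (179.0854034423828, 163.22396850585938), 81.11295318603516) 0.07474344772167418
yaw now 24.79 j7 -1.047 t 2.33 d [ 152.8225 -331.5471  -79.6765] w [ 0.0011 -0.001  -0.    ]
yaw now 24.79 j7 -1.047 t 2.33 d [ 152.8225 -331.5471  -79.6765] w [ 0.0008 -0.0013  0.6422]
yaw now 24.79 j7 -1.047 t 2.33 d [ 152.8225 -331.5471  -79.6765] w [ 0.0015 -0.0004 -0.9286]h.py:32: RuntimeWarning: Mean of empty slice.
  p=W[m][:,:2]; p=p[~np.isnan(p[:,0])]; q=p.mean(0); v=np.linalg.svd(p-q)[2][0]; return np.round(q*1000,1),round(np.degrees(np.arctan2(v[1],v[0]))%180,1),len(p)
  ret = um.true_divide(
```

View pics/w1m.png

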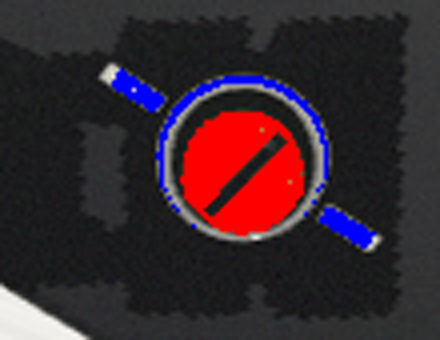

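Overlay: the brass mask is right except for gold gripper parts leaking in, and the washer ring leaks into the marks. I'll tighten both.

```bash
sed -i 's/(rr<.02)$/(rr<.02)\&(z<.11)/; s/(rr<.034)&(rr>.018)/(rr<.042)\&(rr>.024)/; s/sum(-1)<120/sum(-1)<150/' h.py
python3 - <<'E'
from h import *
D=np.load("w1.npz");im,W=D["im"],D["W"]
head(im,W,(.5385,-.174))
E
python3 -m creep '[[[8,-32,-25,0,0,0.1,0],[20,-68,-50,0,0,0.2,0],[40,-102,-75,0,0,0.32,0],[60,-137,-80,0,0,0.44,0],[77,-172,-80,0,0,0.54,0],[94,-206,-80,0,0,0.64,0],[110,-240,-80,0,0,0.64,0],[122,-270,-80,0,0,0.64,0]]]'
python3 - <<'E'
from h import *
to(.48,.18,.28,-12)
E
```

```text
head circle [ 535.6 -175.6] r 15.1 top 0.0932 brass mean [ 538.8298 -173.9425   91.5812]
slot (array([ 536.8, -174.7]), np.float64(161.3), 78)
marks (array([ 537.9, -173.9]), np.float64(81.2), 129)
time_s: 3.0
ee_pos: [0.5347, 0.1251, 0.3012]
eef_rot: [-3.123, 0.321, -0.004]
ft_force: [0.6, 0.1, 0.8]
gripper_width: 0.044
yaw now -11.74 j7 -2.061 t 3.00 d [-64.742  -42.5614  21.1317] w [-0.0025 -0.0024  0.0045]
```

```bash
python3 -m creep '[[[-4,-20,5,0,0,-0.12,0],[-8,-40,10,0,0,-0.24,0],[-11,-64,15,0,0,-0.36,0],[-11,-64,20,0,0,-0.48,0],[-11,-64,26,0,0,-0.6,0],[-11,-64,26,0,0,-0.72,0],[-11,-64,26,0,0,-0.84,0],[-11,-64,26,0,0,-0.96,0]]]';python3 -m creep '[[[0,0,0,0,0,-0.12,0],[0,0,0,0,0,-0.24,0],[0,0,0,0,0,-0.36,0],[0,0,0,0,0,-0.48,0],[0,0,0,0,0,-0.6,0],[0,0,0,0,0,-0.607,0],[0,0,0,0,0,-0.607,0],[0,0,0,0,0,-0.607,0]]]'
python3 - <<'E'
from h import *
im,d,P,W=look("wrist"); np.savez("w2.npz",im=im,d=d,W=W)
s,_=read_camera("scene")
c=cv2.resize(s[140:250,250:400],None,fx=3.5,fy=3.5,interpolation=cv2.INTER_CUBIC)[:384]
save(np.hstack([cv2.resize(im,(400,300)),c[:300,:400]]) if 0 else np.vstack([cv2.resize(im,(525,394)),cv2.resize(c,(525,200+184))[:206]]) if 0 else np.hstack([cv2.resize(im,(440,330)),cv2.resize(s[150:240,275:373],(359,330),interpolation=cv2.INTER_CUBIC)]),"w2.png")
z=W[...,2];x,y=W[...,0],W[...,1]
for n,cx,cy in(("yel",.537,.19),("blu",.518,.102)):
    m=(z>.152)&(z<.17)&(np.hypot(x-cx,y-cy)<.025)
    r=cv2.minAreaRect((W[m][:,:2]*1000).astype(np.float32));print(n,m.sum(),r,z[m].mean())
to(.537,.19,.125,78)
E
```

```text
time_s: 3.67
ee_pos: [0.5372, 0.1863, 0.2748]
eef_rot: [2.918, 1.163, 0.003]
ft_force: [0.0, -0.5, -0.7]
gripper_width: 0.0444
time_s: 4.33
ee_pos: [0.537, 0.1864, 0.2743]
eef_rot: [2.445, 1.971, 0.001]
ft_force: [-0.3, -0.2, 0.3]
gripper_width: 0.0436
yel 832 ((535.0801391601562, 189.52203369140625), (24.10456657409668, 23.96638298034668), 83.28176879882812) 0.15807630495116373
blu 295 ((519.3237915039062, 111.45315551757812), (9.932567596435547, 23.298044204711914), 80.13292694091797) 0.15666439019311668
yaw now 77.85 j7 -0.919 t 4.43 d [  3.3214  -0.6014 149.0499] w [ 0.0007 -0.     -0.0027]
```

View pics/w2.png

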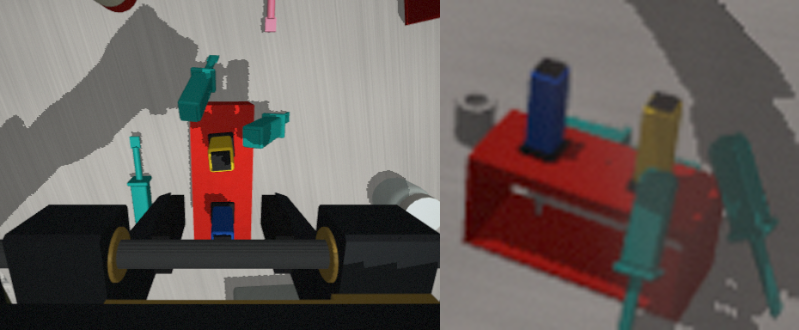

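The wrist view shows the yellow driver's cap at (221,155) and the blue scriber at (223,218). Turquoise look-alikes flank the stand at (200,92), (265,130) and (138,185). I'll check how far they are from the finger path.

```bash
python3 - <<'E'
from h import *
for f in("w2","scene"):
    D=np.load(f+".npz");im,W=D["im"].astype(int),D["W"]
    t=((im[...,1]>1.5*im[...,0])&(im[...,2]>1.4*im[...,0])&(im[...,1]>40)&(W[...,2]>.02)&(W[...,2]<.2)).astype(np.uint8)
    n,L,st,_=cv2.connectedComponentsWithStats(t)
    for k in range(1,n):
        if st[k,4]>40:
            p=W[L==k]; print(f,st[k,4],"lo",np.nanpercentile(p,1,0),"hi",np.nanpercentile(p,99,0))
            q=p-np.array([.536,.1895,0]); a=np.radians(83); ux=q[:,:2]@[np.cos(a),np.sin(a)]; uy=q[:,:2]@[np.sin(a),-np.cos(a)]
            h=p[:,2]>.1; 
            if h.any(): print("   z>.1: tool x",np.percentile(ux[h],[1,99]),"tool y",np.percentile(uy[h],[1,99]))
to(.536,.1895,.125,83)
E
```

```text
w2 1982 lo [0.5029 0.2278 0.0249] hi [0.5448 0.289  0.1254]
   z>.1: tool x [0.035  0.0671] tool y [-0.0395 -0.0133]
w2 1515 lo [0.5617 0.1816 0.0564] hi [0.6182 0.2102 0.1271]
   z>.1: tool x [0.0007 0.0245] tool y [0.0244 0.0565]
w2 161 lo [0.4018 0.1555 0.02  ] hi [0.4142 0.1998 0.0234]
w2 826 lo [0.3796 0.0893 0.0206] hi [0.4148 0.1521 0.0306]
w2 135 lo [0.5084 0.105  0.1532] hi [0.5309 0.117  0.1598]
   z>.1: tool x [-0.0847 -0.0748] tool y [-0.0177  0.0046]
scene 282 lo [ 0.583  -0.6887  0.1389] hi [ 0.6934 -0.6177  0.1449]
   z>.1: tool x [-0.8632 -0.7848] tool y [0.1505 0.2589]
scene 230 lo [ 0.5517 -0.6151  0.1387] hi [ 0.6624 -0.5481  0.1445]
   z>.1: tool x [-0.7953 -0.7179] tool y [0.1118 0.218 ]
scene 76 lo [0.4095 0.2201 0.1053] hi [0.4334 0.2408 0.1438]
   z>.1: tool x [0.0159 0.0366] tool y [-0.1303 -0.1073]
scene 82 lo [ 0.6458 -0.6908  0.028 ] hi [ 0.7012 -0.6269  0.0406]
scene 57 lo [0.5405 0.2835 0.1361] hi [0.5627 0.3067 0.1427]
   z>.1: tool x [0.0952 0.118 ] tool y [-0.0082  0.0132]
scene 201 lo [0.6307 0.1799 0.0226] hi [0.6529 0.2033 0.1431]
   z>.1: tool x [0.0058 0.0256] tool y [0.0913 0.1154]
scene 147 lo [ 0.8157 -0.417   0.0795] hi [ 0.93   -0.2604  0.0851]
yaw now 77.85 j7 -0.919 t 4.43 d [  2.622   -1.4737 149.0493] w [ 0.0007 -0.     -0.09  ]
```

The look-alikes seem to have moved since t=0: in the wrist cloud they are leaning or lying. I'll take a fresh scene and top look.

```bash
python3 - <<'E'
from h import *
im,d,P,W=look("scene"); np.savez("scene2.npz",im=im,d=d,W=W)
im0=np.load("scene.npz")["im"]
a=[cv2.resize(i[150:270,270:420],(400,320),interpolation=cv2.INTER_CUBIC) for i in(im0,im)]
im2,d2,P2,W2=look("wrist"); np.savez("w3.npz",im=im2,d=d2,W=W2)
save(np.vstack([np.hstack(a),cv2.resize(im2[:190],(800,280))]),"s2.png")
print(abs(np.nan_to_num(W2)-np.nan_to_num(np.load("w2.npz")["W"]))[60:160,150:350].mean())
t=telemetry.sense(); print(t["time_s"])
E
```

```text
0.0031026276889192543
4.5333
```

View pics/s2.png

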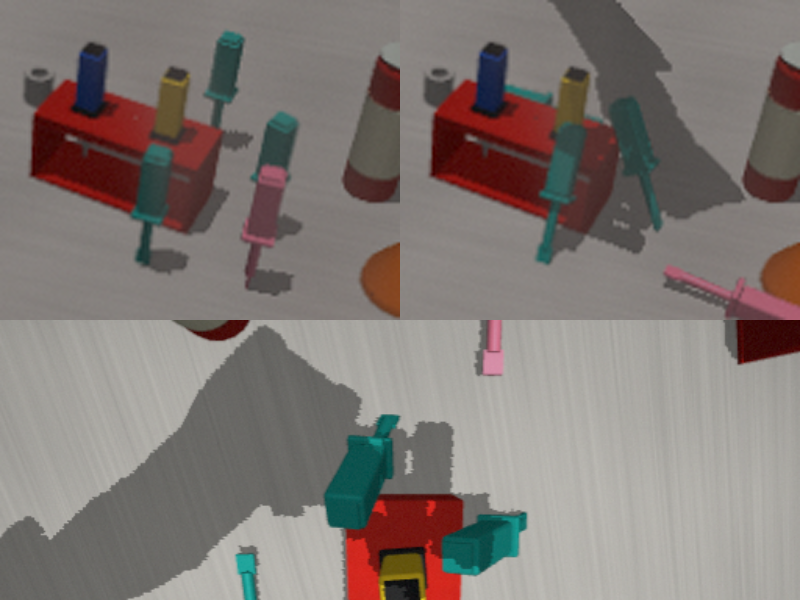

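The turquoise and pink look-alikes toppled on their own. Two now lean on the stand, one on its +x side and one on its +y end. Jaws set along the stand's length (tool yaw about 173°) will clear both, so I'll turn there and re-measure.

```bash
python3 -m creep '[[[3,-1,0,0,0,-0.12,0],[3,-1,0,0,0,-0.24,0],[3,-1,0,0,0,-0.36,0],[3,-1,0,0,0,-0.48,0],[3,-1,0,0,0,-0.6,0],[3,-1,0,0,0,-0.72,0],[3,-1,0,0,0,-0.84,0],[3,-1,0,0,0,-0.96,0]]]';python3 -m creep '[[[0,0,0,0,0,-0.12,0],[0,0,0,0,0,-0.24,0],[0,0,0,0,0,-0.36,0],[0,0,0,0,0,-0.48,0],[0,0,0,0,0,-0.6,-0.1],[0,0,0,0,0,-0.706,-0.1],[0,0,0,0,0,-0.706,-0.1],[0,0,0,0,0,-0.706,-0.1]]]'
python3 - <<'E'
from h import *
im,d,P,W=look("wrist"); np.savez("w4.npz",im=im,d=d,W=W)
z=W[...,2];x,y=W[...,0],W[...,1]
for n,cx,cy in(("yel",.537,.19),("blu",.518,.102)):
    m=(z>.152)&(z<.17)&(np.hypot(x-cx,y-cy)<.025)
    r=cv2.minAreaRect((W[m][:,:2]*1000).astype(np.float32));print(n,m.sum(),r,z[m].mean())
i=im.astype(int)
t=((i[...,1]>1.5*i[...,0])&(i[...,2]>1.4*i[...,0])&(i[...,1]>40)&(z>.1)&(z<.15)).astype(np.uint8)
n,L,st,_=cv2.connectedComponentsWithStats(t)
for k in range(1,n):
    if st[k,4]>40:
        q=W[L==k]-np.array([.536,.1895,0]); a=np.radians(83); print(st[k,4],"along",np.percentile(q[:,:2]@[np.cos(a),np.sin(a)],[1,99]),"across",np.percentile(q[:,:2]@[np.sin(a),-np.cos(a)],[1,99]),q[:,2].max())
to(.536,.1895,.13,173.3)
E
```

```text
time_s: 5.2
ee_pos: [0.5363, 0.1899, 0.2737]
eef_rot: [1.246, 2.884, -0.0]
ft_force: [-0.0, 0.2, -0.1]
gripper_width: 0.0442
time_s: 5.87
ee_pos: [0.5362, 0.1899, 0.2735]
eef_rot: [-0.186, -3.136, -0.0]
ft_force: [-0.3, -0.3, 0.3]
gripper_width: 0.0394
yel 828 ((535.4127807617188, 188.98707580566406), (23.79401397705078, 24.359052658081055), 81.89586639404297) 0.1580391584486224
blu 878 ((518.275146484375, 104.1734619140625), (24.459680557250977, 24.394968032836914), 77.89547729492188) 0.1579011340578274
831 along [0.0343 0.0666] across [-0.0409 -0.0144] 0.12748062421741968
648 along [-0.0001  0.0227] across [0.0238 0.0558] 0.12810858497711225
yaw now 173.23 j7 0.435 t 5.92 d [  0.2155  -0.3623 143.606 ] w [-0.0002 -0.0001 -0.0013]
```

```bash
python3 -m creep '[[[1,-1,30,0,0,0.01,-0.1],[1,-1,60,0,0,0.01,-0.1],[1,-1,90,0,0,0.01,-0.1],[1,-1,110,0,0,0.01,-0.1],[1,-1,125,0,0,0.01,-0.1],[1,-1,137,0,0,0.01,-0.1],[1,-1,144,0,0,0.01,-0.1],[1,-1,144,0,0,0.01,-0.1]]]' && python3 -m creep '[[[0,0,0,0,0,0,-0.3],[0,0,0,0,0,0,-0.5],[0,0,0,0,0,0,-1],[0,0,0,0,0,0,-1],[0,0,0,0,0,0,-1],[0,0,0,0,0,0,-1],[0,0,0,0,0,0,-1],[0,0,0,0,0,0,-1]]]'; python3 -c "
from h import *
to(.5353,.1892,.29)"
```

```text
time_s: 6.58
ee_pos: [0.5347, 0.1887, 0.1287]
eef_rot: [-0.197, -3.134, 0.002]
ft_force: [-0.7, -1.2, 1.7]
gripper_width: 0.0394
time_s: 7.25
ee_pos: [0.5358, 0.1894, 0.1307]
eef_rot: [0.196, 3.134, 0.001]
ft_force: [-0.3, -1.3, 6.3]
gripper_width: 0.0238
yaw now 172.84 j7 0.248 t 7.25 d [   0.1762   -0.0887 -159.3172] w [0.0009 0.0017 0.    ]
```

```bash
python3 -m creep '[[[0,0,-8,0,0,0,-1],[0,0,-20,0,0,0,-1],[0,0,-45,0,0,0,-1],[0,0,-75,0,0,0,-1],[0,0,-105,0,0,0,-1],[0,0,-135,0,0,0,-1],[0,0,-160,0,0,0,-1],[0,0,-170,0,0,0,-1]]]' 
python3 - <<'E'
from h import *
s,d,P,W=look("scene"); i,dw,Pw,Ww=look("wrist"); np.savez("s5.npz",im=s,d=d,W=W); np.savez("w5.npz",im=i,d=dw,W=Ww)
for r in search_frame("scene","driver_grip")[:5]: print(r)
a=cv2.resize(s[110:240,270:400],(400,400),interpolation=cv2.INTER_CUBIC)
save(np.hstack([a,cv2.resize(i[90:290,150:350],(400,400),interpolation=cv2.INTER_CUBIC)]),"s5.png")
to(.537,-.1745,.30); print(telemetry.sense()["ft_force"])
E
```

```text
time_s: 7.92
ee_pos: [0.5359, 0.1903, 0.304]
eef_rot: [0.195, 3.131, 0.005]
ft_force: [0.2, 0.8, -0.8]
gripper_width: 0.0238
{'uv': [343.0, 135.5], 'p': 0.91}
{'uv': [401.9, 266.2], 'p': 0.88}
{'uv': [360.2, 203.8], 'p': 0.82}
{'uv': [330.8, 217.9], 'p': 0.82}
{'uv': [319.9, 183.6], 'p': 0.37}
yaw now 172.84 j7 0.458 t 8.07 d [ -47.2099 -360.1429   -0.0682] w [-0.0003  0.0006 -0.    ]
[-0.205   0.8374 -2.3405]
```

View pics/s5.png

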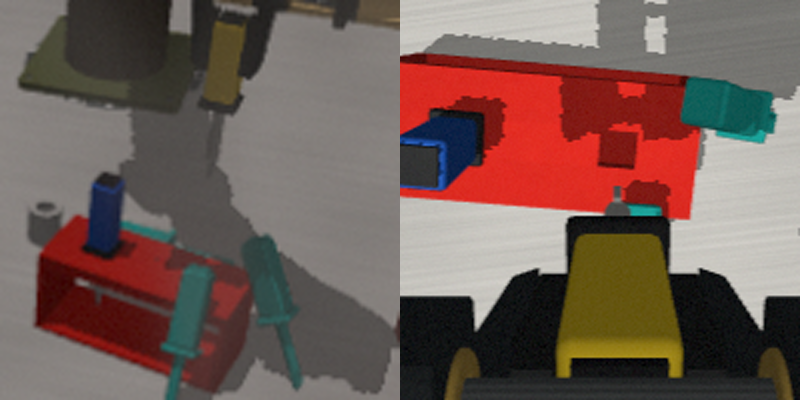

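The driver is out. In the wrist crop the blade tip at (616,190) is thinner than the shank (617,210), so I am seeing it edge-on and its width lies along tool x. Its top corner works out at tool x≈+6–7 mm and y≈−0.8 mm. Next I'll carry it over the stud at yaw 161°.

```bash
python3 -m creep '[[[-2,-20,0,0,0,0.05,-1],[-7,-55,0,0,0,0.1,-1],[-12,-93,0,0,0,0.15,-1],[-17,-131,0,0,0,0.2,-1],[-22,-169,0,0,0,0.2,-1],[-27,-207,0,0,0,0.2,-1],[-32,-245,0,0,0,0.2,-1],[-37,-283,0,0,0,0.2,-1]]]' && python3 -m creep '[[[0,-30,0,0,0,0,-1],[0,-55,10,0,0,0,-1],[0,-75,25,0,0,0,-1],[0,-79,45,0,0,0,-1],[0,-79,60,0,0,0,-1],[0,-79,65,0,0,0,-1],[0,-79,65,0,0,0,-1],[0,-79,65,0,0,0,-1]]]'
python3 - <<'E'
from h import *
to(.5375,-.174,.215,161.3)
E
```

```text
time_s: 8.73
ee_pos: [0.535, -0.0987, 0.2975]
eef_rot: [-0.507, -3.096, 0.001]
ft_force: [0.9, 0.3, -0.6]
gripper_width: 0.0237
time_s: 9.4
ee_pos: [0.5113, -0.1706, 0.2342]
eef_rot: [-0.506, -3.099, -0.001]
ft_force: [-0.5, -0.2, -0.4]
gripper_width: 0.0237
yaw now 161.46 j7 0.825 t 9.40 d [-25.9937   5.1206  19.1749] w [ 0.0004 -0.0015  0.0027]
```

```bash
python3 -m creep '[[[-13,2,3,0,0,0,-1],[-22,4,6,0,0,0,-1],[-26,5,10,0,0,0,-1],[-26,5,14,0,0,0,-1],[-26,5,14,0,0,0,-1],[-26,5,14,0,0,0,-1]]]'
python3 - <<'E'
from h import *
im,d,P,W=look("wrist"); np.savez("w6.npz",im=im,d=d,W=W)
to(.5375,-.174,.215,161.3)
save(im[130:230,210:310],"w6.png",6)
E
```

```text
time_s: 9.9
ee_pos: [0.537, -0.1746, 0.2204]
eef_rot: [-0.507, -3.099, 0.0]
ft_force: [0.3, 0.5, -1.3]
gripper_width: 0.0236
yaw now 161.41 j7 0.828 t 9.95 d [-0.0925  0.7924  5.6871] w [-0.0003 -0.0006  0.0019]
```

View pics/w6.png

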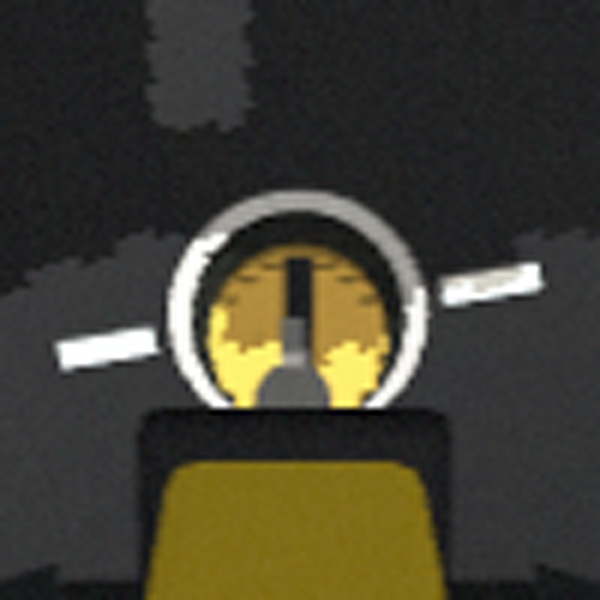

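The wrist crop shows the stud's ring centred near (298,310), the slot as a vertical dark band at columns 285–312, and the blade edge-on at about columns 283–305 just below it. The blade is about 0.7 mm left of the slot, so I'll refine that numerically.

```bash
cat >> h.py <<'E'
def ray(u,v,z,P,s=None):
    "tool-frame x,y (mm) of pixel u,v on the plane z mm ahead of the TCP"
    s=s or telemetry.sense(); Rm=R.from_rotvec(s["eef_rot"]).as_matrix(); T=np.array(P["pose"])
    q=cv2.undistortPoints(np.array([[[u,v]]],float),np.array(P["mtx"]),np.array([P["k1"],0,0,0.]))[0,0]
    r=Rm.T@T[:3,:3]@[q[0],-q[1],-1]; o=1000*Rm.T@(T[:3,3]-s["ee_pos"]); return (o+r*(z-o[2])/r[2])[:2]
E
python3 - <<'E'
from h import *
im=np.load("w6.npz")["im"].astype(int); P=camera_params("wrist"); s=telemetry.sense()
g=im.sum(-1)
for v in range(170,194,2): print(v,g[v,252:267].tolist())
W=np.load("w6.npz")["W"]
zh=1000*(s["ee_pos"][2]-.0935); zl=1000*(s["ee_pos"][2]-.075)
for n,lo,hi in(("L",217,237),("R",282,303)):
    m=np.zeros(g.shape,bool); m[168:196,lo:hi]=True; m&=im.min(-1)>140; v,u=np.argwhere(m).mean(0); print(n,m.sum(),u,v,ray(u,v,zl,P,s))
print("slot far end",ray(259.2,173.3,zh,P,s),"blade corner",ray(258.7,183,110.7,P,s),ray(210+293.5/6,130+320/6,110.7,P,s))
E
```

```text
170 [83, 77, 92, 87, 93, 99, 105, 125, 128, 111, 92, 82, 90, 85, 89]
172 [134, 204, 241, 282, 312, 285, 260, 258, 251, 258, 265, 269, 258, 215, 168]
174 [338, 297, 227, 242, 241, 182, 93, 102, 89, 119, 198, 233, 244, 259, 318]
176 [284, 348, 379, 384, 355, 232, 98, 81, 98, 108, 295, 376, 385, 366, 296]
178 [380, 387, 386, 388, 348, 229, 107, 91, 92, 117, 292, 375, 379, 371, 384]
180 [377, 379, 381, 387, 345, 236, 95, 82, 103, 103, 294, 383, 384, 380, 377]
182 [381, 383, 376, 379, 345, 231, 116, 109, 96, 108, 293, 384, 377, 371, 383]
184 [376, 378, 384, 373, 345, 299, 283, 280, 220, 130, 297, 378, 388, 382, 381]
186 [365, 357, 392, 400, 362, 296, 289, 284, 221, 158, 304, 390, 388, 389, 385]
188 [608, 608, 610, 606, 549, 350, 340, 342, 314, 230, 294, 383, 387, 549, 605]
190 [610, 609, 609, 604, 589, 488, 458, 454, 385, 266, 330, 388, 394, 553, 605]
192 [606, 570, 398, 287, 281, 281, 271, 274, 280, 287, 278, 463, 588, 609, 605]
L 76 227.3684210526316 187.5921052631579 [ -6.0116 -28.1905]
R 73 291.52054794520546 177.02739726027397 [ 3.7066 29.261 ]
slot far end [11.1978  0.4051] blade corner [ 7.0642 -0.0196] [6.7949 0.15  ]
```

```bash
python3 -m creep '[[[-1.1,0.7,0,0,0,0,-1],[-1.1,0.7,3,0,0,0,-1],[-1.1,0.7,6,0,0,0,-1],[-1.1,0.7,9,0,0,0,-1],[-1.1,0.7,11,0,0,0,-1],[-1.1,0.7,11,0,0,0,-1],[-1.1,0.7,11,0,0,0,-1]]]'
python3 - <<'E'
from h import *
im,d,P,W=look("wrist"); np.savez("w7.npz",im=im,d=d,W=W); i=im.astype(int);s=telemetry.sense()
g=i.sum(-1)
for v in range(168,196,2): print(v,g[v,252:267].tolist())
print(s["ee_pos"],s["ft_force"],s["moment"]); to(.5375,-.174,.2,161.3)
E
```

```text
time_s: 10.53
ee_pos: [0.5388, -0.1745, 0.2095]
eef_rot: [-0.508, -3.1, -0.0]
ft_force: [-0.0, -0.4, -0.8]
gripper_width: 0.0235
168 [75, 93, 93, 81, 73, 76, 77, 76, 86, 93, 82, 78, 90, 94, 87]
170 [88, 86, 83, 90, 78, 84, 82, 85, 100, 89, 87, 76, 94, 92, 90]
172 [136, 187, 227, 244, 242, 234, 233, 226, 225, 237, 237, 215, 174, 98, 82]
174 [294, 306, 309, 257, 160, 92, 94, 92, 93, 238, 305, 310, 292, 269, 259]
176 [385, 383, 381, 314, 188, 98, 93, 81, 99, 290, 384, 383, 386, 376, 380]
178 [384, 384, 377, 350, 236, 93, 98, 89, 80, 301, 376, 380, 390, 368, 348]
180 [376, 381, 380, 346, 234, 98, 90, 84, 86, 288, 375, 385, 388, 385, 381]
182 [382, 382, 381, 350, 238, 111, 119, 111, 96, 291, 385, 384, 378, 373, 381]
184 [376, 374, 383, 346, 276, 258, 281, 281, 225, 293, 384, 386, 378, 361, 362]
186 [378, 375, 379, 349, 287, 264, 281, 280, 220, 294, 387, 389, 384, 383, 385]
188 [376, 380, 386, 344, 330, 359, 361, 342, 297, 325, 387, 379, 379, 378, 381]
190 [376, 369, 379, 349, 347, 418, 454, 460, 367, 326, 384, 382, 378, 377, 387]
192 [379, 360, 309, 288, 282, 276, 276, 285, 285, 287, 291, 323, 370, 371, 379]
194 [545, 337, 284, 290, 283, 274, 276, 279, 277, 291, 285, 283, 318, 535, 602]
[ 0.539  -0.1745  0.2097] [ 0.9844 -0.4042 -0.8854] [ 0.0029 -0.128   0.0105]
yaw now 161.40 j7 0.814 t 10.58 d [ 1.532  -0.0023  9.6818] w [ 0.     -0.      0.0017]
```

The blade is centred in the slot to about 0.1 px, so I'll feel downward.

```bash
python3 -m creep '[[[0,0,1,0,0,0,-1],[0,0,2,0,0,0,-1],[0,0,3,0,0,0,-1],[0,0,4,0,0,0,-1],[0,0,5,0,0,0,-1],[0,0,6,0,0,0,-1],[0,0,6,0,0,0,-1]]]'; python3 -m creep '[[[0,0,0.5,0,0,0,-1],[0,0,1,0,0,0,-1],[0,0,1.5,0,0,0,-1],[0,0,2,0,0,0,-1],[0,0,2,0,0,0,-1]]]';python3 -c "
from h import *
print(telemetry.sense()['moment'])
to(.5375,-.174,.2,161.3)"
```

```text
time_s: 11.17
ee_pos: [0.5388, -0.1745, 0.2035]
eef_rot: [-0.508, -3.1, 0.0]
ft_force: [0.2, 0.1, -1.4]
gripper_width: 0.0237
time_s: 11.58
ee_pos: [0.5389, -0.1745, 0.2017]
eef_rot: [-0.508, -3.1, 0.0]
ft_force: [0.2, 0.3, -1.2]
gripper_width: 0.0238
[-0.0198 -0.0741  0.0562]
yaw now 161.39 j7 0.804 t 11.58 d [1.4944 0.0274 1.6525] w [-0.0001 -0.0001  0.0016]
```

```bash
python3 -m creep '[[[0,0,0.5,0,0,0,-1],[0,0,1,0,0,0,-1],[0,0,1.5,0,0,0,-1],[0,0,1.5,0,0,0,-1]]]'; python3 -m creep '[[[0,0,0.5,0,0,0,-1],[0,0,1,0,0,0,-1],[0,0,1,0,0,0,-1]]]'
```

```text
time_s: 11.92
ee_pos: [0.5389, -0.1745, 0.2001]
eef_rot: [-0.508, -3.1, 0.0]
ft_force: [0.0, -0.0, -1.1]
gripper_width: 0.0234
time_s: 12.17
ee_pos: [0.5391, -0.1745, 0.1994]
eef_rot: [0.508, 3.1, -0.0]
ft_force: [1.4, -0.8, 1.0]
gripper_width: 0.0239
```

```bash
python3 -m creep '[[[0,0,0.4,0,0,0,-1],[0,0,0.4,0,0,0,-1]]]'; python3 -m creep '[[[0,0,0.4,0,0,0,-1],[0,0,0.4,0,0,0,-1]]]'
```

```text
time_s: 12.33
ee_pos: [0.5392, -0.1745, 0.1993]
eef_rot: [0.508, 3.099, -0.0]
ft_force: [-1.2, -0.0, 4.1]
gripper_width: 0.0236
time_s: 12.5
ee_pos: [0.5394, -0.1745, 0.1992]
eef_rot: [0.508, 3.099, -0.001]
ft_force: [-1.6, 0.2, 6.7]
gripper_width: 0.0237
```

There is about 8 N net on the slot floor at tip z≈0.088, which matches the depth image (head top 0.0935 less 5 mm). I'll start turning clockwise in small steps, following it down and correcting a small centre offset.

```bash
python3 -m creep '[[[0.4,0,0.0,0,0,0.03,-1],[0.7,0,0.1,0,0,0.06,-1],[0.7,0,0.2,0,0,0.1,-1],[0.7,0,0.2,0,0,0.1,-1]]]'; python3 -c "
from h import *
print(telemetry.sense()['moment'])
to(.5383,-.1745,.198,81.2)"
```

```text
time_s: 12.83
ee_pos: [0.5392, -0.1744, 0.1992]
eef_rot: [0.664, 3.068, -0.0]
ft_force: [-0.7, 0.1, 7.4]
gripper_width: 0.0235
[-0.0745 -0.029   0.069 ]
yaw now 155.56 j7 0.715 t 12.83 d [ 0.7859 -0.4825  1.2275] w [0.0018 0.002  1.2979]
```

```bash
python3 -m creep '[[[0.4,0,0.0,0,0,0.04,-1],[0.4,0,0.1,0,0,0.08,-1],[0.4,0,0.2,0,0,0.12,-1],[0.4,0,0.3,0,0,0.15,-1],[0.4,0,0.3,0,0,0.15,-1]]]'; python3 -c "
from h import *
print(telemetry.sense()['moment'])
to(.5383,-.1745,.198,81.2)"
```

```text
time_s: 13.25
ee_pos: [0.539, -0.1744, 0.1991]
eef_rot: [0.891, 3.009, -0.001]
ft_force: [-1.2, -0.7, 7.3]
gripper_width: 0.0241
[-0.2079 -0.0337  0.1026]
yaw now 147.01 j7 0.592 t 13.25 d [ 0.5229 -0.4463  1.0498] w [0.002  0.0025 1.1485]
```

```bash
python3 -m creep '[[[0.2,0,0.1,0,0,0.05,-1],[0.3,0,0.2,0,0,0.1,-1],[0.3,0,0.3,0,0,0.15,-1],[0.3,0,0.4,0,0,0.2,-1],[0.3,0,0.4,0,0,0.2,-1]]]'; python3 -c "
from h import *
print(telemetry.sense()['moment'])
to(.5383,-.1745,.198,81.2)"
```

```text
time_s: 13.67
ee_pos: [0.5388, -0.1744, 0.1984]
eef_rot: [1.188, 2.905, -0.0]
ft_force: [0.5, -0.4, 4.9]
gripper_width: 0.0238
[-0.329  -0.2457  0.0844]
yaw now 135.53 j7 0.429 t 13.67 d [ 0.2424 -0.4294  0.4172] w [0.0023 0.0022 0.9483]
```

```bash
python3 -m creep '[[[0.1,-0.1,0.3,0,0,0.05,-1],[0.2,-0.2,0.5,0,0,0.1,-1],[0.2,-0.2,0.7,0,0,0.15,-1],[0.2,-0.2,0.9,0,0,0.2,-1],[0.2,-0.2,0.9,0,0,0.2,-1]]]'; python3 -c "
from h import *
print(telemetry.sense()['moment'])
to(.5383,-.1745,.198,81.2)"
```

```text
time_s: 14.08
ee_pos: [0.5387, -0.1744, 0.1977]
eef_rot: [1.471, 2.772, 0.0]
ft_force: [0.3, -1.1, 7.0]
gripper_width: 0.0236
[-0.3808 -0.2312  0.077 ]
yaw now 124.10 j7 0.269 t 14.08 d [ 0.1722 -0.3559 -0.3194] w [0.0029 0.0022 0.7487]
```

```bash
python3 -m creep '[[[0.1,-0.1,0.15,0,0,0.05,-1],[0.1,-0.2,0.35,0,0,0.1,-1],[0.1,-0.2,0.5,0,0,0.15,-1],[0.1,-0.2,0.7,0,0,0.2,-1],[0.1,-0.2,0.7,0,0,0.2,-1]]]'; python3 -c "
from h import *
print(telemetry.sense()['moment'])
to(.5383,-.1745,.198,81.2)"; python3 -m creep '[[[0,-0.1,0.15,0,0,0.05,-1],[0,-0.2,0.35,0,0,0.1,-1],[0,-0.2,0.5,0,0,0.15,-1],[0,-0.2,0.7,0,0,0.2,-1],[0,-0.2,0.7,0,0,0.2,-1]]]'; python3 -c "
from h import *
print(telemetry.sense()['moment'])
to(.5383,-.1745,.198,81.2)"
```

```text
time_s: 14.5
ee_pos: [0.5386, -0.1745, 0.197]
eef_rot: [1.74, 2.611, 0.001]
ft_force: [0.2, -1.3, 6.2]
gripper_width: 0.0238
[-0.4274 -0.2974  0.0697]
yaw now 112.64 j7 0.111 t 14.50 d [ 0.1188 -0.2583 -1.0233] w [0.0033 0.0019 0.5487]
time_s: 14.92
ee_pos: [0.5385, -0.1746, 0.1963]
eef_rot: [1.992, 2.424, 0.002]
ft_force: [0.7, -1.4, 5.8]
gripper_width: 0.0236
[-0.4538 -0.3201  0.0624]
yaw now 101.18 j7 -0.044 t 14.92 d [ 0.1509 -0.1935 -1.7255] w [0.0037 0.0016 0.3487]
```

```bash
python3 -m creep '[[[0,-0.1,0.2,0,0,0.05,-1],[0,-0.1,0.4,0,0,0.1,-1],[0,-0.1,0.55,0,0,0.15,-1],[0,-0.1,0.75,0,0,0.2,-1],[0,-0.1,0.75,0,0,0.2,-1]]]'; python3 -c "
from h import *
print(telemetry.sense()['moment'])
to(.5383,-.1745,.198,81.2)"; python3 -m creep '[[[0,-0.1,0.15,0,0,0.05,-1],[0,-0.1,0.35,0,0,0.1,-1],[0,-0.1,0.5,0,0,0.15,-1],[0,-0.1,0.5,0,0,0.15,-1]]]'; python3 -c "
from h import *
print(telemetry.sense()['moment'])
to(.5383,-.1745,.198,81.2)"
```

```text
time_s: 15.33
ee_pos: [0.5385, -0.1747, 0.1956]
eef_rot: [2.224, 2.213, 0.003]
ft_force: [1.3, -0.8, 7.0]
gripper_width: 0.0239
[-0.4634 -0.3413  0.0874]
yaw now 89.72 j7 -0.198 t 15.33 d [ 0.2016 -0.1891 -2.432 ] w [0.004  0.0013 0.1488]
time_s: 15.67
ee_pos: [0.5384, -0.1748, 0.195]
eef_rot: [2.384, 2.04, 0.003]
ft_force: [1.3, -2.2, 7.5]
gripper_width: 0.0238
[-0.4969 -0.3435  0.0635]
yaw now 81.12 j7 -0.312 t 15.67 d [ 0.2846 -0.1817 -2.9593] w [ 0.0043  0.0011 -0.0014]
```

```bash
python3 -m creep '[[[0.1,0,0.1,0,0,0.03,-1],[0.1,0,0.15,0,0,0.06,-1],[0.1,0,0.15,0,0,0.06,-1]]]'; python3 -c "
from h import *
print(telemetry.sense()['moment'])
to(.5383,-.1745,.198,81.2)"; python3 -m creep '[[[0,0,0.05,0,0,0.03,-1],[0,0,0.1,0,0,0.05,-1],[0,0,0.1,0,0,0.05,-1]]]'; python3 -c "
from h import *
print(telemetry.sense()['moment'])
to(.5383,-.1745,.198,81.2)"
```

```text
time_s: 15.92
ee_pos: [0.5384, -0.1748, 0.1949]
eef_rot: [2.443, 1.969, 0.003]
ft_force: [1.7, -1.8, 5.6]
gripper_width: 0.024
[-0.5141 -0.3418  0.1256]
yaw now 77.73 j7 -0.356 t 15.92 d [ 0.2731 -0.1794 -3.1352] w [ 0.0043  0.001  -0.0605]
time_s: 16.17
ee_pos: [0.5384, -0.1749, 0.1947]
eef_rot: [2.491, 1.908, 0.003]
ft_force: [0.5, -2.8, 5.6]
gripper_width: 0.0237
[-0.5796 -0.3217  0.0651]
yaw now 74.89 j7 -0.393 t 16.17 d [ 0.328  -0.1715 -3.305 ] w [ 0.0042  0.0009 -0.1102]
```

```bash
for k in 1 ; do python3 -m creep '[[[0,0,0.1,0,0,0.04,-1],[0,0,0.1,0,0,0.04,-1],[0,0,0.1,0,0,0.04,-1]]]'; python3 -c "
from h import *
print(telemetry.sense()['moment'])
to(.5383,-.1745,.198,81.2)"; done;  python3 -m creep '[[[0,0,0.1,0,0,0.04,-1],[0,0,0.1,0,0,0.04,-1],[0,0,0.1,0,0,0.04,-1]]]'; python3 -c "
from h import *
print(telemetry.sense()['moment'])
to(.5383,-.1745,.198,81.2)"
```

```text
time_s: 16.42
ee_pos: [0.5384, -0.1749, 0.1946]
eef_rot: [2.528, 1.859, 0.003]
ft_force: [1.4, -2.2, 4.7]
gripper_width: 0.0235
[-0.5578 -0.349   0.094 ]
yaw now 72.64 j7 -0.422 t 16.42 d [ 0.3292 -0.2073 -3.4269] w [ 0.0042  0.0008 -0.1494]
time_s: 16.67
ee_pos: [0.5384, -0.1749, 0.1944]
eef_rot: [2.565, 1.808, 0.003]
ft_force: [0.8, -1.7, 5.4]
gripper_width: 0.0241
[-0.5784 -0.366   0.1091]
yaw now 70.35 j7 -0.452 t 16.67 d [ 0.3443 -0.2003 -3.5848] w [ 0.0042  0.0007 -0.1894]
```

```bash
python3 -m creep '[[[0,0,0.15,0,0,0.04,-1],[0,0,0.15,0,0,0.04,-1],[0,0,0.15,0,0,0.04,-1]]]'; python3 -c "
from h import *
print(telemetry.sense()['moment'])
to(.5383,-.1745,.198,81.2)";  python3 -m creep '[[[0,0,0.1,0,0,0.04,-1],[0,0,0.1,0,0,0.04,-1],[0,0,0.1,0,0,0.04,-1]]]'; python3 -c "
from h import *
print(telemetry.sense()['moment'])
to(.5383,-.1745,.198,81.2)
im,d,P,W=look('wrist'); np.savez('w8.npz',im=im,d=d,W=W); save(im[130:230,210:310],'w8.png',6)"
```

```text
time_s: 16.92
ee_pos: [0.5384, -0.1749, 0.1943]
eef_rot: [2.601, 1.756, 0.004]
ft_force: [0.4, -1.7, 5.7]
gripper_width: 0.0236
[-0.592  -0.2758  0.1706]
yaw now 68.06 j7 -0.482 t 16.92 d [ 0.2988 -0.2149 -3.6561] w [ 0.0043  0.0007 -0.2293]
time_s: 17.17
ee_pos: [0.5384, -0.1748, 0.1943]
eef_rot: [2.635, 1.704, 0.004]
ft_force: [1.0, -2.0, 5.6]
gripper_width: 0.0238
[-0.5    -0.2341  0.2031]
yaw now 65.78 j7 -0.511 t 17.17 d [ 0.2597 -0.2439 -3.6672] w [ 0.0044  0.0006 -0.2691]
```

View pics/w8.png

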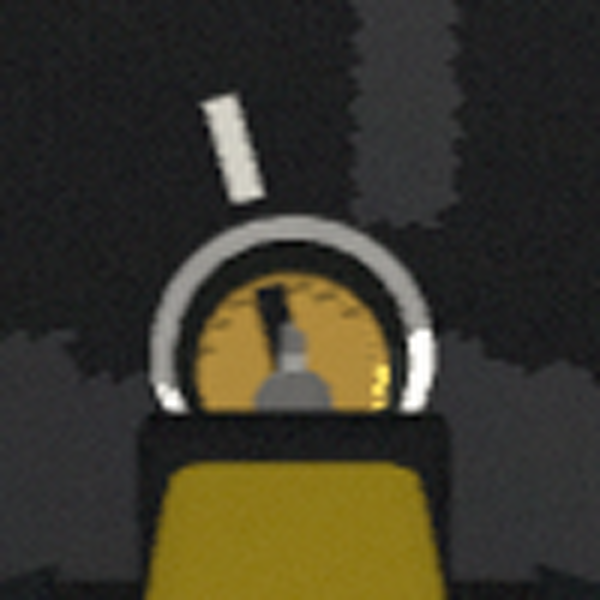

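The head is no longer sinking (TCP z 0.1943) and the twist is rising (0.17 to 0.20 N m), so this looks like the stop. The slot at (270,290)–(283,360) looks parallel to the white mark at (220,97)–(248,200). I'll check the angle numerically.

```bash
python3 - <<'E'
from h import *
im=np.load("w8.npz")["im"].astype(int); P=camera_params("wrist"); s=telemetry.sense(); g=im.sum(-1)
zh=1000*(s["ee_pos"][2]-.0886); zl=1000*(s["ee_pos"][2]-.075)
L=[]
for v in range(179,187):
    r=385-np.clip(g[v],90,385); c=np.arange(248,262); w=r[248:262]; 
    # left edge subpixel: sum coverage left of col 256 not needed; half-level crossing
    k=next(i for i in range(248,262) if g[v,i+1]<240<=g[v,i]); L.append((k+(g[v,k]-240)/(g[v,k]-g[v,k+1]),v))
L=np.array(L);print(L.T)
q=np.array([ray(u,v,zh,P,s) for u,v in L]); a=np.polyfit(q[:,0],q[:,1],1); print("slot left-edge angle in tool",np.degrees(np.arctan(a[0])))
m=np.zeros(g.shape,bool); m[143:166,240:258]=True; m&=im.min(-1)>120
pts=np.array([ray(u,v,zl,P,s) for v,u in np.argwhere(m)]); v=np.linalg.svd(pts-pts.mean(0))[2][0]; print("mark angle",np.degrees(np.arctan2(v[1],v[0])),pts.mean(0),m.sum())
E
```

```text
[[251.8824 251.549  252.1739 252.5597 252.8624 253.1858 253.3399 253.8468]
 [179.     180.     181.     182.     183.     184.     185.     186.    ]]
slot left-edge angle in tool -16.456251282078547
mark angle 164.4176718094299 [27.9107 -8.7983] 95
```

Slot yaw is 82.2° and mark yaw 81.4°, so the joint is within about 0.02 rad of the stop, i.e. locked. I'll unwind the twist slightly while still seated, then lift straight out.

```bash
python3 -m creep '[[[0,0,0,0,0,-0.05,-1],[0,0,0,0,0,-0.1,-1],[0,0,0,0,0,-0.16,-1],[0,0,0,0,0,-0.16,-1]]]'; python3 -c "
from h import *
print(telemetry.sense()['moment'])
im,d,P,W=look('wrist'); np.savez('w9.npz',im=im,d=d,W=W);g=im.astype(int).sum(-1)
for v in range(178,192,2): print(v,g[v,246:268].tolist())"
```

```text
time_s: 17.55
ee_pos: [0.5384, -0.1745, 0.1943]
eef_rot: [2.489, 1.912, 0.004]
ft_force: [0.3, -1.5, 7.2]
gripper_width: 0.0237
[-0.3585 -0.2545  0.0172]
178 [86, 87, 86, 145, 222, 281, 340, 361, 270, 130, 96, 86, 93, 113, 210, 263, 258, 266, 324, 371, 320, 234]
180 [88, 156, 268, 338, 336, 318, 320, 335, 280, 151, 77, 73, 88, 65, 280, 380, 381, 370, 344, 290, 276, 258]
182 [227, 261, 260, 268, 324, 372, 376, 372, 302, 152, 101, 94, 100, 88, 233, 337, 379, 370, 377, 382, 367, 379]
184 [370, 376, 377, 375, 372, 373, 369, 372, 350, 253, 194, 289, 315, 313, 306, 340, 370, 373, 375, 373, 371, 370]
186 [285, 341, 365, 373, 380, 370, 374, 369, 355, 247, 188, 283, 316, 317, 304, 334, 372, 377, 373, 375, 377, 375]
188 [376, 372, 369, 376, 377, 367, 372, 373, 371, 280, 213, 291, 320, 325, 289, 331, 369, 370, 369, 373, 376, 370]
190 [371, 376, 373, 376, 365, 366, 369, 375, 378, 301, 299, 405, 452, 457, 385, 333, 373, 370, 377, 375, 381, 368]
```

```bash
python3 -m creep '[[[0,0,-1,0,0,0,-1],[0,0,-3,0,0,0,-1],[0,0,-6,0,0,0,-1],[0,0,-10,0,0,0,-1],[0,0,-16,0,0,0,-1],[0,0,-22,0,0,0,-1],[0,0,-22,0,0,0,-1],[0,0,-22,0,0,0,-1]]]'; python3 - <<'E'
from h import *
s=telemetry.sense(); im,d,P,W=look('wrist'); np.savez('w10.npz',im=im,d=d,W=W); print(s["ft_force"],s["moment"])
save(im[110:230,190:340],"w10.png",5)
to(.5358,.1894,.30,172.84)
E
```

```text
time_s: 18.27
ee_pos: [0.5366, -0.174, 0.2157]
eef_rot: [2.494, 1.91, -0.0]
ft_force: [0.7, -0.4, -1.5]
gripper_width: 0.0237
[ 0.7378 -0.3691 -1.5055] [-0.0187 -0.0532 -0.0006]
yaw now 74.87 j7 -0.377 t 18.32 d [350.6015 -95.5353 -84.6848] w [-0.0004 -0.0001 -1.7098]
```

View pics/w10.png

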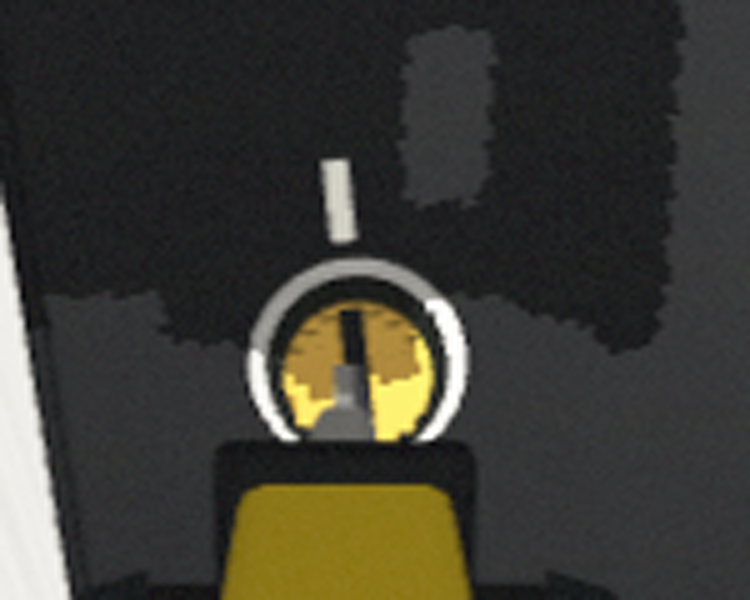

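The slot at (350,310)–(357,370) is in line with the white mark at (333,160)–(345,240), so the stud is locked and the driver is free. I'll take it back to the stand.

```bash
python3 -m creep '[[[0,0,-30,0,0,-0.1,-1],[10,-3,-60,0,0,-0.2,-1],[35,-10,-80,0,0,-0.32,-1],[70,-19,-85,0,0,-0.44,-1],[107,-29,-85,0,0,-0.56,-1],[144,-39,-85,0,0,-0.68,-1],[181,-49,-85,0,0,-0.8,-1],[218,-59,-85,0,0,-0.92,-1]]]'; python3 -c "
from h import *
to(.5358,.1894,.30,172.84)"
```

```text
time_s: 18.98
ee_pos: [0.5361, 0.0532, 0.3002]
eef_rot: [-1.38, -2.822, 0.001]
ft_force: [0.8, 0.4, -0.8]
gripper_width: 0.024
yaw now 127.90 j7 0.025 t 18.98 d [107.6386  83.4172   0.0799] w [-0.0008 -0.0001 -0.7844]
```

```bash
python3 -m creep '[[[28,22,0,0,0,-0.12,-1],[55,43,0,0,0,-0.24,-1],[80,62,0,0,0,-0.36,-1],[98,76,0,0,0,-0.48,-1],[107,83,0,0,0,-0.6,-1],[107.5,83.4,0,0,0,-0.72,-1],[107.5,83.4,0,0,0,-0.784,-1],[107.5,83.4,0,0,0,-0.784,-1]]]'; python3 - <<'E'
from h import *
to(.5358,.1894,.131,172.84)
s=telemetry.sense(); im,d,P,W=look('wrist'); np.savez('w11.npz',im=im,d=d,W=W)
save(im[90:290,130:380],"w11.png",3)
E
```

```text
time_s: 19.65
ee_pos: [0.5369, 0.1878, 0.2996]
eef_rot: [-0.202, -3.134, 0.001]
ft_force: [0.6, -0.6, -0.2]
gripper_width: 0.0236
yaw now 172.63 j7 0.460 t 19.65 d [  1.0181   1.5242 168.5602] w [-0.0007 -0.0014 -0.0036]
```

View pics/w11.png

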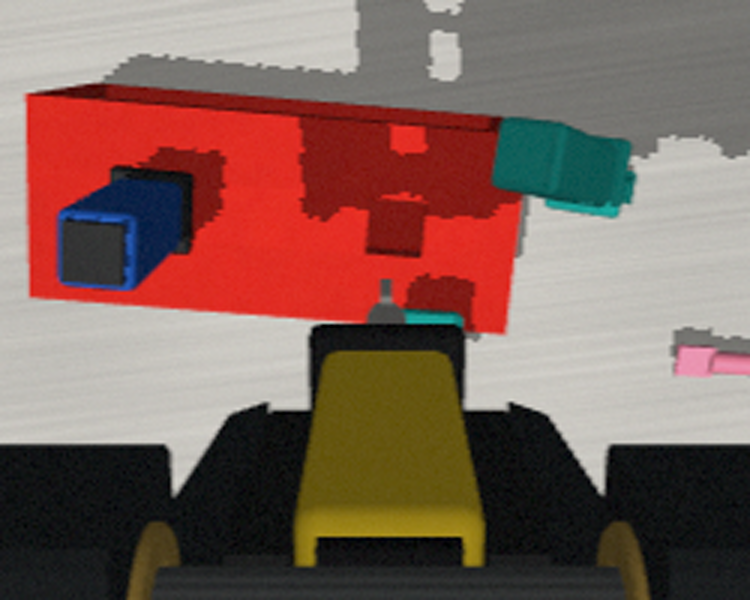

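The hole at (395,228) sits just beyond the blade tip at (385,285). It works out at tool offset (−0.6, +3.0) mm, inside the blade's clearance after a small shift. I'll lower the driver.

```bash
python3 -m creep '[[[0.5,2,10,0,0,0,-1],[0.5,2,35,0,0,0,-1],[0.5,2,60,0,0,0,-1],[0.5,2,72,0,0,0,-1],[0.5,2,84,0,0,0,-1],[0.5,2,96,0,0,0,-1],[0.5,2,96,0,0,0,-1]]]'; python3 -c "
from h import *
to(.5358,.1894,.131,172.84)"
```

```text
time_s: 20.28
ee_pos: [0.5362, 0.1892, 0.2022]
eef_rot: [-0.206, -3.132, 0.003]
ft_force: [0.0, -0.1, -1.1]
gripper_width: 0.0237
yaw now 172.49 j7 0.344 t 20.28 d [ 0.2849  0.2364 71.2466] w [-0.002  -0.0024 -0.0061]
```

```bash
python3 -m creep '[[[0,0,4,0,0,0,-1],[0,0,8,0,0,0,-1],[0,0,12,0,0,0,-1],[0,0,16,0,0,0,-1],[0,0,16,0,0,0,-1]]]' && python3 -m creep '[[[0,0,8,0,0,0,-1],[0,0,18,0,0,0,-1],[0,0,28,0,0,0,-1],[0,0,38,0,0,0,-1],[0,0,46,0,0,0,-1],[0,0,50,0,0,0,-1],[0,0,50,0,0,0,-1],[0,0,50,0,0,0,-1]]]'
```

```text
time_s: 20.7
ee_pos: [0.5368, 0.1897, 0.1878]
eef_rot: [-0.205, -3.134, 0.001]
ft_force: [-1.1, 0.0, -0.7]
gripper_width: 0.0238
time_s: 21.37
ee_pos: [0.5369, 0.1901, 0.138]
eef_rot: [-0.205, -3.135, 0.0]
ft_force: [-0.1, 0.1, -1.5]
gripper_width: 0.0236
```

```bash
python3 -m creep '[[[0,0,1.5,0,0,0,-1],[0,0,3,0,0,0,-1],[0,0,4.5,0,0,0,-1],[0,0,5.5,0,0,0,-1],[0,0,5.5,0,0,0,-1]]]' && python3 -m creep '[[[0,0,0.5,0,0,0,-1],[0,0,1,0,0,0,-1],[0,0,1,0,0,0,-1]]]'
```

```text
time_s: 21.78
ee_pos: [0.537, 0.1899, 0.1327]
eef_rot: [0.205, 3.135, -0.0]
ft_force: [0.8, -0.1, -0.6]
gripper_width: 0.0239
time_s: 22.03
ee_pos: [0.537, 0.1899, 0.1317]
eef_rot: [0.205, 3.135, -0.0]
ft_force: [-0.7, -0.2, -0.8]
gripper_width: 0.0237
```

```bash
python3 -m creep '[[[0,0,0.5,0,0,0,-1],[0,0,0.8,0,0,0,-1],[0,0,0.8,0,0,0,-1]]]' && python3 -m creep '[[[0,0,0.5,0,0,0,-1],[0,0,0.8,0,0,0,-1],[0,0,0.8,0,0,0,-1]]]'
```

```text
time_s: 22.28
ee_pos: [0.537, 0.1899, 0.1309]
eef_rot: [-0.205, -3.135, 0.0]
ft_force: [0.3, 0.1, -1.1]
gripper_width: 0.0235
time_s: 22.53
ee_pos: [0.537, 0.19, 0.1307]
eef_rot: [0.205, 3.134, -0.0]
ft_force: [-0.7, -1.6, 4.4]
gripper_width: 0.0237
```

The flange is resting on the stand. I'll open and retreat.

```bash
python3 -m creep '[[[0,0,0,0,0,0,-0.4],[0,0,0,0,0,0,-0.3],[0,0,0,0,0,0,-0.2],[0,0,0,0,0,0,-0.1],[0,0,0,0,0,0,-0.1],[0,0,0,0,0,0,-0.1],[0,0,0,0,0,0,-0.1]]]' && python3 -m creep '[[[0,0,-5,0,0,0,-0.1],[0,0,-20,0,0,0,-0.1],[0,0,-45,0,0,0,-0.1],[0,0,-75,0,0,0,-0.1],[0,0,-105,0,0,0,-0.1],[0,0,-135,0,0,0,-0.1],[0,0,-145,0,0,0,-0.1],[0,0,-145,0,0,0,-0.1]]]'
python3 - <<'E'
from h import *
im,d,P,W=look("wrist"); s,ds,Ps,Ws=look("scene")
z=W[...,2];x,y=W[...,0],W[...,1]
for n,cx,cy in(("yel",.537,.19),("blu",.518,.102)):
    m=(z>.152)&(z<.17)&(np.hypot(x-cx,y-cy)<.025)
    r=cv2.minAreaRect((W[m][:,:2]*1000).astype(np.float32));print(n,m.sum(),r,z[m].mean())
save(np.hstack([cv2.resize(im[60:300],(480,300)),cv2.resize(s[150:270,270:400],(320,300),interpolation=cv2.INTER_CUBIC)]),"end.png")
print(telemetry.sense()["ft_force"])
# stud check from the scene view vs start; other things
for c in("scene","top"):
    if c=="top": A,dA,PA,WA=look("top")
    else: WA=Ws
    W0=np.load(c+".npz")["W"]
    for n,(cx,cy,rr) in dict(can=(.447,.385,.05),jar=(.78,.036,.05),funnel=(.59,.435,.07),head=(.538,-.174,.02)).items():
        o=[np.nanmean(w[(np.hypot(w[...,0]-cx,w[...,1]-cy)<rr)&(w[...,2]>(.083 if n=="head" else .03))],0) for w in(W0,WA)]
        print(c,n,1000*(o[1]-o[0]))
E
```

```text
time_s: 23.12
ee_pos: [0.537, 0.19, 0.1301]
eef_rot: [0.205, 3.135, -0.0]
ft_force: [0.5, -0.3, 0.0]
gripper_width: 0.0395
time_s: 23.78
ee_pos: [0.5381, 0.1911, 0.2782]
eef_rot: [0.205, 3.13, 0.005]
ft_force: [0.5, 0.4, -0.5]
gripper_width: 0.0397
yel 797 ((535.9785766601562, 189.50204467773438), (23.443357467651367, 23.17880630493164), 82.94001007080078) 0.15813630638581616
blu 837 ((518.1400756835938, 104.35547637939453), (23.947216033935547, 24.427038192749023), 80.3424301147461) 0.15793305663723647
[-1.4526 -0.4399  0.2816]
scene can [-0.0241 -0.0008  0.3936]
scene jar [ 0.0062  0.0795 -0.2362]
scene funnel [ 0.2531 -0.1915 -0.5301]
scene head [-1.3232 -0.6377 -3.2578]
top can [-0.0763 -0.1099 -0.3628]
top jar [ 0.1135 -0.165  -0.2823]
top funnel [0.2057 0.897  0.8373]
top head [ 0.3091 -0.9672 -3.8612]
```

View pics/end.png

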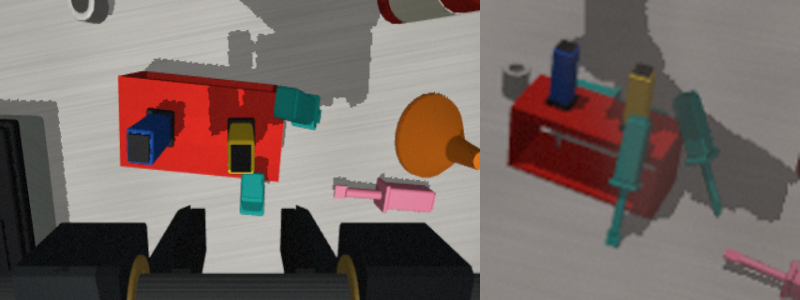

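The driver's cap at (240,155) is upright in its own hole, within about 1 mm of where it started. The scriber is unmoved at (145,145), the gripper is clear, and the look-alikes still lean as before. Handing in.

```bash
python3 -c "
from rig import job
print(job.close_job())"
```

```text
the job is handed in; nothing more can be done
None
```

The stud is turned to its stop and the yellow driver is back upright in its own hole. I handed the job in at about 24 s of the 72 s allowed. No verdict was reported.

- **Turning:** I felt the blade onto the slot floor, then turned clockwise while following it down about 5 mm. The vertical force on the tool stayed below about 9 N at every reading. At the end the head stopped sinking and the resisting twist rose to 0.2 N m. I eased the twist off before lifting the blade out.
- **Stud check:** the slot measured 82.2° against 81.4° for the white marks, and it still lined up with them after the blade came out. That puts the stud within about 0.02 rad of its stop. I did not re-measure the angle after returning the driver.
- **Driver check:** its cap is within about 1 mm of its starting position, and its height and handle angle match the start. Nothing was touching the robot at hand-in.
- **Other things:** the can, jar and funnel moved by less than 1.3 mm in the cameras, and the scriber less than 1 mm. I did not re-measure the socket, wrench or tape, but the arm went nowhere near the bench around them.
- **What disagreed:**
  - The turquoise and pink look-alikes, first seen upright, had fallen over by about 4 s, though the arm never went near them. Two ended up leaning on the stand, so I changed the grasp direction to stay clear of them.
  - At the stop the tool had turned about 10° further than slot play explains, most likely from the handle giving in the pads. The driver still seated properly in its hole.

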